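# Fetch the boxed-in wall box from the stock bay and put the rest back

### The arm

A 6-joint arm with a two-finger parallel gripper is mounted at the origin on the work surface. World frame = base frame: x ahead of the robot, y to its left, z up, the work surface at z = 0. Lengths are in m, angles in rad, forces in N, time in s.
With the tool pointing down it reaches from about 0.425 to 0.95 m from the base axis. Payload 14.7 kg.
Tool frame: the origin (TCP) lies at the very end of the fingers, on their centre line; the grasp point (between the pads) lies 19 mm behind it (arm.grip_point_offset is the distance from the TCP to the grasp point, in m); z points along the fingers, y is the direction in which the jaws open and shut (so a half turn about z gives the same grasp; the last joint's range is limited). The gripper opens to 85 mm and grips with 20 to 120 N. Pads are 22 mm wide; open, the fingers measure 114 mm over their backs; the gripper's body (76 mm by 85 mm) begins 54 mm behind the grasp point. The pads swing forward as they close: fully open they stand 13 mm farther back than shut.
Start: joints at [-1.278, 0.48, 1.596, -0, 1.065, -0.047], TCP at [0.217, -0.613, 0.231] pointing down, gripper open.
Joint ranges: [-2.75, 2.75], [-0.82, 2.05], [0.23, 2.67], [-1.56, 4.7], [0.09, 2.69], [-2.92, 2.92]. Speed limits (rad/s): [1.89, 1.89, 2.39, 3.01, 3.01, 3.01].

### API

Orientations are given as a 3x3 rotation matrix whose columns are the frame's x, y, z axes.
In Python, from bench import arm gives the robot as it stands.
- The arm moves only by the tool drive_tool, never from a script. Its argument "steps" is a list of rows, each a list of 7 numbers: the shift along the tool's x, y, z in cm, then the turn, a rotation vector about the tool's x, y, z in degrees, then the opening, from 0 (shut) to 1 (fully open). In form: [[tx, ty, tz, ax, ay, az, jaw], ...]. A call has 1 to 12 rows; each row is the pose to reach, as a shift and turn from the pose commanded when the call began, along the tool's axes at that moment; what a row does not reach only later rows make up. A row lasts 1/12 s, in which the tool goes at most 41.7 mm and 7.16 degrees, less where a joint would pass 70% of its speed; a pose out of reach is approached as far as the arm can. A call with a gripper value outside its range is refused whole. The fingers move at their own pace and stop on an object; "force" is the grip in N (left out, the last holds). Time passes only in rows, so rows that repeat a pose let the fingers close. It gives the time, the measured TCP pose, the force and the opening at its end, in the units of the state.
- arm.get_state(): the state, without advancing time (a new reading comes with each control period).
- arm.camera(name): name is "side" or "top" or "wrist"; returns the picture (480x640x3 uint8, red, green, blue); there is no depth.
- arm.get_calibration(name): a dict with "fx", "fy", "cx", "cy" (pixels), "k1" (the pictures are not rectified: a ray, as slopes to the right and down, at radius r is drawn at 1 + k1 r^2 times it, then the intrinsics apply), "world_from_camera" (4x4, takes a point from camera to world coordinates). Camera axes: x right, y up, looking along -z (the intrinsics and any distortion apply to the point x, -y, -z); pixel columns grow to the right and rows downward; lengths in m; the calibration is good to about 2 mm. A picture is of the moment at which its call begins: read the wrist's pose just before it. get_calibration takes no time and is no camera call; for the wrist camera it gives the pose at the moment of the call.
- arm.finish_job(): hands the job in, once; it reports no verdict.
The state is a dict: "time": time; "joint_positions": joint angles; "dq": joint speeds; "effort": joint torques, N m; "position": TCP position; "tcp_rot": TCP orientation; "wrist_force": force on the tool from outside, world axes, zero at the start; "moment": the same for the moment, N m; "finger_gap": finger opening in m.
Only numpy, scipy, OpenCV 4.12 (cv2) and the standard library are available. Lean on these libraries where they do the work, as an engineer would, in place of code of your own. Each camera call takes 0.05 s, during which the arm holds its last target. There are 200 camera calls.

### The job

Three tall ceramic pieces stand around the low open wall box in the wooden stock bay: first clear all three onto the rubber-topped board, standing upright, then fetch the wall box and set it flat, open side up, in the steel tray, and then put each tall piece back upright on the very spot in the bay where it stood. The pieces are brittle, so set them down gently without dropping or toppling any, and leave the jar, the mug and the screwdriver alone.

Things in the scene. Friction and masses are not known exactly. Their poses are not given: they have to be found in the camera images.
- bay: Fixed dark wooden stock bay, a shallow open tray 200 x 260 mm (x by y) and 32 mm high outside; walls 10 mm thick, floor 10 mm thick. Origin at the centre of its underside, on the bench; z up. The wall box stands in its +x half at about (35, 0) mm in the bay's frame; the tall pieces stand at about (35, 70), (35, -70) and (-45, 0) mm, which piece at which spot varies, as do the exact places.
- board: Fixed set-aside board, plywood with a black rubber top, 210 x 230 mm (x by y), 12 mm thick in all. Origin at the centre of its underside; z up. Its top is 12 mm above the origin.
- tray: Fixed square steel tray, open at the top, 170 x 170 mm and 36 mm high outside; walls 6 mm and floor 6 mm thick. Origin at the centre of its underside; z up.
- wall_box: The wall box to fetch: loose low rectangular porcelain box, open at the top, two brass blocks inside; 60 (x) x 44 (y) x 40 mm (z), wall 6 mm, about 0.15 kg. Origin at the centre of its underside; z up. Grip it from above on the outside across its 44 mm width (its y).
- shade: Cream lamp shade standing neck up, 110 mm tall, round: globe 70 mm in diameter below, straight neck 42 mm in diameter from 64 mm height to the top; flat foot 48 mm across. About 0.22 kg. Origin at the centre of its underside; z up. Grip the neck.
- insulator: White ribbed porcelain insulator, round, 105 mm tall: foot 58 mm in diameter, two skirts of up to 66 mm below 61 mm height, above them a plain stem 40 mm in diameter from 61 mm height to the top. About 0.28 kg. Origin at the centre of its underside; z up. Grip the stem.
- fuse_block: Cream porcelain fuse block, an upright rectangular block 56 (x) x 40 (y) x 100 mm (z) with brass strips on its two narrow faces (+x and -x). About 0.30 kg. Origin at the centre of its underside; z up. Grip it near the top across its 40 mm thickness (its y).
- jar: Bystander: loose amber glass jar with a steel cap, 64 mm in diameter, 85 mm tall; origin at the centre of its underside. Leave alone.
- mug: Bystander: loose blue mug, 76 mm in diameter, 85 mm tall, handle to its +y; origin at the centre of its underside. Leave alone.
- screwdriver: Bystander: loose screwdriver, 200 mm long, lying along its own x; origin on its underside. Leave alone.

How it is judged:
By the outcome, as a careful person would: the job done as asked, in the order asked, and still so for the second after the job is handed in, with the robot touching nothing.
It also fails if it takes over 144 s, if anything falls off the work surface, if the arm or the gripper's body presses on something with over 40 N, if the wrist force passes 120 N, or if a joint passes its speed limit or range.

## Working session

There is one attempt and no reset: what is moved stays moved. The work goes in short steps, Python scripts to look and compute and a tool call to move; the robot and the scene stay as the last step left them, time stands still between calls to the robot, and variables do not carry over. Pictures are saved under pics/ and viewed, about 12 in all and at most 16, crops included, and the job is handed in when it is done.

Besides the shell and the picture viewer there is one more tool, called after "Emit:" as name(argument=value, ...), one argument or row to a line, values as JSON. drive_tool: Moves the arm, as the interface text tells. Its arguments: {"type":"object","properties":{"steps":{"type":"array","items":{"type":"array","items":{"type":"number"}}},"force":{"type":"number"}},"required":["steps"]}

```bash
ls; mkdir -p pics; cat > h.py <<'E'
import numpy as np, cv2
from bench import arm
def snap(n,f):
    im=arm.camera(n); cv2.imwrite(f'pics/{f}.png',cv2.cvtColor(im,cv2.COLOR_RGB2BGR)); return im
def ray(n,u,v,z,c=None):
    c=c or arm.get_calibration(n); x=(u-c['cx'])/c['fx'];y=(v-c['cy'])/c['fy']
    rd=np.hypot(x,y); r=rd
    for _ in range(30): r=rd/(1+c['k1']*r*r)
    s=r/rd if rd else 1
    T=np.array(c['world_from_camera']); d=T[:3,:3]@np.array([x*s,-y*s,-1]); o=T[:3,3]
    return o+d*(z-o[2])/d[2]
def proj(n,P,c=None):
    c=c or arm.get_calibration(n); T=np.array(c['world_from_camera'])
    p=(np.atleast_2d(P)-T[:3,3])@T[:3,:3]; x=p[:,0]/-p[:,2]; y=-p[:,1]/-p[:,2]
    k=1+c['k1']*(x*x+y*y); return np.c_[c['cx']+c['fx']*x*k,c['cy']+c['fy']*y*k]
E
python3 - <<'E'
from h import *
snap('top','top0');snap('side','side0')
for n in('top','side','wrist'): print(n,{k:np.round(v,3).tolist() for k,v in arm.get_calibration(n).items()})
print(arm.get_state())
E
```

```text
pics
top {'fx': 549.683, 'fy': 549.683, 'cx': 316.66, 'cy': 240.922, 'k1': -0.007, 'world_from_camera': [[0.123, 0.971, -0.203, 0.352], [-0.992, 0.12, -0.027, -0.026], [-0.001, 0.205, 0.979, 1.187], [0.0, 0.0, 0.0, 1.0]]}
side {'fx': 486.37, 'fy': 486.37, 'cx': 321.853, 'cy': 245.362, 'k1': -0.015, 'world_from_camera': [[-0.911, 0.252, -0.327, 0.254], [-0.413, -0.548, 0.728, 0.725], [0.004, 0.798, 0.603, 0.666], [0.0, 0.0, 0.0, 1.0]]}
wrist {'fx': 352.419, 'fy': 352.419, 'cx': 312.796, 'cy': 243.746, 'k1': -0.044, 'world_from_camera': [[0.334, 0.892, 0.304, 0.294], [-0.943, 0.316, 0.107, -0.584], [-0.0, -0.322, 0.947, 0.373], [0.0, 0.0, 0.0, 1.0]]}
{'time': 0.1, 'joint_positions': array([-1.27759202e+00,  4.80772782e-01,  1.59681063e+00,  6.11864871e-06,
        1.06506790e+00, -4.65989752e-02]), 'dq': array([ 0.00031234, -0.0025914 , -0.00166802, -0.00024679, -0.00045184,
       -0.00014664]), 'effort': array([ 1.82668125e-03, -9.52250218e+01, -4.31039822e+01, -2.57225196e-05,
        5.22993563e-03, -6.07110522e-06]), 'position': array([ 0.21656482, -0.61248238,  0.23073427]), 'tcp_rot': array([[ 9.42821248e-01,  3.33298671e-01, -3.00850586e-04],
       [ 3.33298803e-01, -9.42820703e-01,  1.01502505e-03],
       [ 5.46583391e-05, -1.05726032e-03, -9.99999440e-01]]), 'wrist_force': array([0.24759197, 0.26450087, 0.8520611 ]), 'moment': array([-0.04480687, -0.046427  ,  0.01867564]), 'finger_gap': 0.08545645412416288}
```

View pics/top0.png

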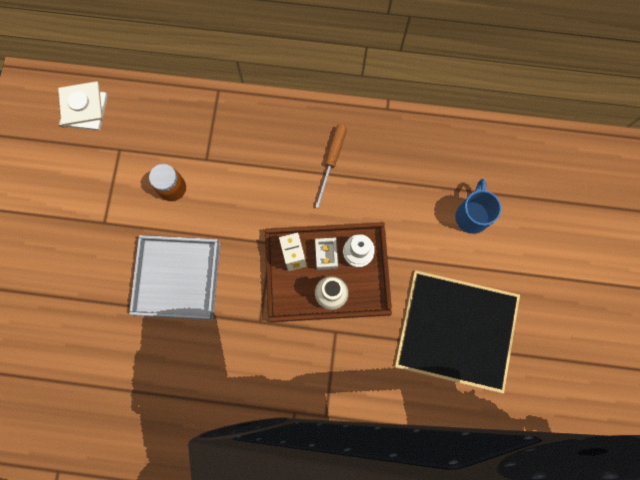

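View pics/side0.png

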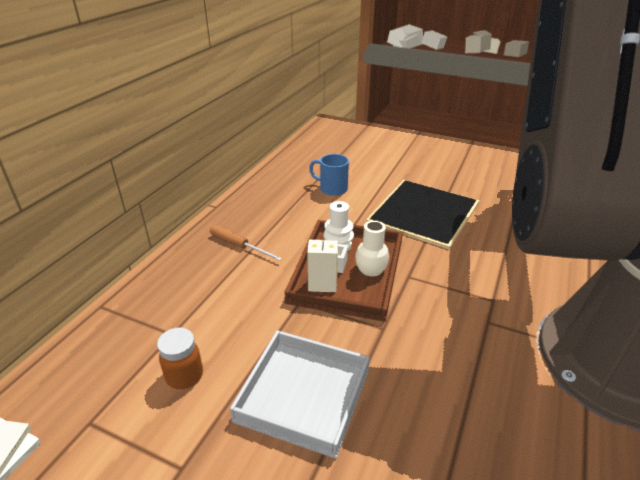

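The top view shows the fuse block at (291,251), wall box (326,253), insulator (359,250), shade (331,292), board (458,330) and tray (175,276). Next I enlarge it.

```bash
python3 - <<'E'
from h import *
im=cv2.imread('pics/top0.png')
cv2.imwrite('pics/c1.png',cv2.resize(im[215:330,255:400],None,fx=5.4,fy=5.2,interpolation=cv2.INTER_CUBIC)) 
for n,q in dict(board=[(415,271,.012),(519,294,.012),(504,391,.012),(397,367,.012)],tray=[(138,237,.036),(218,239,.036),(214,318,.036),(130,314,.036)],bay=[(264,229,.032),(384,223,.032),(391,314,.032),(268,321,.032)]).items():
    P=np.array([ray('top',*p) for p in q])[:,:2]; print(n,P.round(3).tolist(),P.mean(0).round(3))
E
```

```text
board [[0.556, -0.213], [0.533, -0.438], [0.329, -0.417], [0.35, -0.193]] [ 0.442 -0.315]
tray [[0.552, 0.387], [0.569, 0.216], [0.402, 0.197], [0.389, 0.372]] [0.478 0.293]
bay [[0.604, 0.122], [0.649, -0.134], [0.456, -0.168], [0.41, 0.085]] [ 0.529 -0.024]
```

View pics/c1.png

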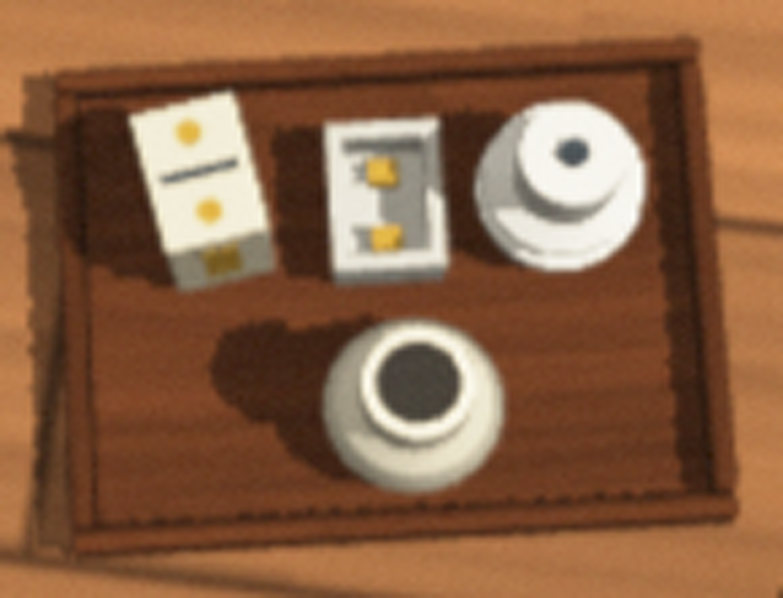

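The crop shows the fuse block top corners at (131,116), (235,92), (269,230), (165,251). The box rim corners are at (324,122), (440,118), (447,268), (335,274). The insulator top is centred at (570,152) and the shade top at (417,385).

```bash
cat >> h.py <<'E'
def rv(R0,R1): return np.degrees(cv2.Rodrigues(R0.T@R1)[0].ravel())
def plan(x,y,z,yaw=None):
    "shift cm/turn deg from present pose to tcp (x,y,z), tool down, jaw (y) axis at world angle yaw deg (mod 180)"
    s=arm.get_state(); R=np.array(s['tcp_rot']); best=None
    for a in ([yaw,yaw+180] if yaw is not None else [np.degrees(np.arctan2(R[1,1],R[0,1]))]):
        t=np.radians(a); Y=np.array([np.cos(t),np.sin(t),0]); Z=np.array([0,0,-1.]); R1=np.c_[np.cross(Y,Z),Y,Z]
        v=rv(R,R1)
        if best is None or abs(v[2])<abs(best[2]): best=v
    print('tcp',np.round(s['position'],4),'t',round(s['time'],2),'j6',round(s['joint_positions'][5],2),'MOVE cm',np.round(R.T@(np.array([x,y,z])-s['position'])*100,2),'deg',best.round(2))
E
python3 - <<'E'
from h import *
f=lambda x,y,z: ray('top',255+(x+.5)/5.4-.5,215+(y+.5)/5.2-.5,z)[:2]
F=np.array([f(*p,.11) for p in [(131,116),(235,92),(269,230),(165,251)]])
B=np.array([f(*p,.05) for p in [(324,122),(440,118),(447,268),(335,274)]])
ang=lambda d:np.degrees(np.arctan2(d[1],d[0]))
for n,q in(('fuse',F),('box',B)):
    print(n,q.mean(0).round(4),'short',ang(q[0]+q[3]-q[1]-q[2]).round(1),np.linalg.norm(q[0]+q[3]-q[1]-q[2])/2,'long',ang(q[0]+q[1]-q[2]-q[3]).round(1),np.linalg.norm(q[0]+q[1]-q[2]-q[3])/2)
ins=f(570,152,.115);sh=f(417,385,.12);print('ins',ins,'shade',sh)
c=np.array([.442,-.315])
for a,b in((50,60),(50,-60),(-40,-5)): print('board',a,b,(c+np.array([.995,-.096])*a/1e3+np.array([.096,.995])*b/1e3).round(3))
plan(sh[0],sh[1],.30,100)
plan(.52,-.02,.35,100)
E
```

```text
fuse [0.5555 0.0514] short 110.0 0.039368031823752994 long 20.8 0.05498606156221847
box [ 0.5663 -0.0177] short 99.7 0.04447518294135693 long 10.1 0.06224197475014212
ins [ 0.57898685 -0.08327273] shade [ 0.48261061 -0.03774561]
board 50 60 [ 0.498 -0.26 ]
board 50 -60 [ 0.486 -0.38 ]
board -40 -5 [ 0.402 -0.316]
tcp [ 0.2166 -0.6125  0.2307] t 0.1 j6 -0.05 MOVE cm [ 44.24 -45.33  -6.88] deg [-0.06  0.    9.47]
tcp [ 0.2166 -0.6125  0.2307] t 0.1 j6 -0.05 MOVE cm [ 48.36 -45.76 -11.88] deg [-0.06  0.    9.47]
```

Emit:
drive_tool(
  steps=[
    [3,-3,-1,0,0,1,1],
    [6,-6,-2,0,0,2,1],
    [9,-9,-3,0,0,3,1],
    [12,-12,-4,0,0,4,1],
    [15,-15,-5,0,0,5,1],
    [18,-18,-6,0,0,6,1],
    [21,-21,-6.88,0,0,7,1],
    [24,-24,-6.88,0,0,8,1],
    [27,-27.5,-6.88,0,0,9.5,1],
    [30,-30.5,-6.88,0,0,9.5,1],
    [33,-33.5,-6.88,0,0,9.5,1],
    [36,-36.8,-6.88,0,0,9.5,1],
  ],
)

```text
time: 1.1
position: [0.4247, -0.1646, 0.3002]
tcp_rot: [[0.985, 0.173, 0.0], [0.173, -0.985, -0.0], [0.0, 0.0, -1.0]]
wrist_force: [1.1, -0.6, 0.3]
finger_gap: 0.0849
```

Emit:
drive_tool(
  steps=[
    [1.5,-1.4,0,0,0,0,1],
    [3.5,-3.5,0,0,0,0,1],
    [5.5,-5.6,0,0,0,0,1],
    [7,-7,0,0,0,0,1],
    [8,-8,0,0,0,0,0.8],
    [8,-8,0,0,0,0,0.8],
    [8,-8,0,0,0,0,0.8],
  ],
)

```text
time: 1.68
position: [0.4892, -0.0735, 0.2998]
tcp_rot: [[0.985, 0.175, -0.001], [0.175, -0.985, 0.0], [-0.001, -0.0, -1.0]]
wrist_force: [0.4, -0.6, 0.6]
finger_gap: 0.0681
```

```bash
python3 - <<'E'
from h import *
import json
c=arm.get_calibration('wrist'); snap('wrist','w1'); json.dump({k:np.array(v).tolist() for k,v in c.items()},open('c1.json','w'))
plan(.4826,-.0377,.30,100)
for n,P in dict(fuse=(.5555,.0514,.11),ins=(.579,-.0833,.115),sh=(.4826,-.0377,.12),box=(.5663,-.0177,.05)).items(): print(n,proj('wrist',P,c).round(1))
E
```

```text
tcp [ 0.4889 -0.074   0.2998] t 1.73 j6 1.18 MOVE cm [ 0.01 -3.69 -0.02] deg [-0.    0.05  0.01]
fuse [[189.3 119.7]]
ins [[342.2 119.6]]
sh [[274.7 216.8]]
box [[274.  121.3]]
```

View pics/w1.png

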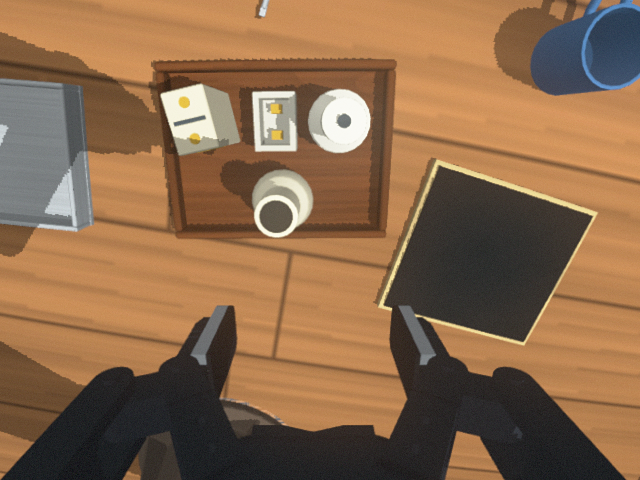

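The wrist view agrees with the top-view estimates to 1–2 px: shade (276,216), fuse block (190,120), insulator (343,121), box (274,121). Now the shade.

Emit:
drive_tool(
  steps=[
    [0,-1.5,0,0,0,0,0.8],
    [0,-3,1,0,0,0,0.8],
    [0,-3.7,3,0,0,0,0.8],
    [0,-3.7,6,0,0,0,0.8],
    [0,-3.7,9,0,0,0,0.8],
    [0,-3.7,12,0,0,0,0.8],
    [0,-3.7,15,0,0,0,0.8],
    [0,-3.7,17.5,0,0,0,0.8],
    [0,-3.7,19.5,0,0,0,0.8],
    [0,-3.7,21,0,0,0,0.8],
    [0,-3.7,21.8,0,0,0,0.8],
    [0,-3.7,21.8,0,0,0,0.8],
  ],
)

```text
time: 2.73
position: [0.4817, -0.0381, 0.0809]
tcp_rot: [[0.985, 0.172, -0.003], [0.172, -0.985, 0.0], [-0.003, -0.001, -1.0]]
wrist_force: [-0.4, -0.2, 0.3]
finger_gap: 0.0683
```

Emit:
drive_tool(
  steps=[
    [0,0,0,0,0,0,0.6],
    [0,0,0,0,0,0,0.5],
    [0,0,0,0,0,0,0.48],
    [0,0,0,0,0,0,0.46],
    [0,0,0,0,0,0,0.44],
    [0,0,0,0,0,0,0.42],
    [0,0,0,0,0,0,0.4],
    [0,0,0,0,0,0,0.3],
    [0,0,0,0,0,0,0.3],
    [0,0,0,0,0,0,0.3],
  ],
  force=40,
)

```text
time: 3.57
position: [0.4837, -0.0377, 0.0832]
tcp_rot: [[0.985, 0.173, 0.002], [0.173, -0.985, -0.001], [0.002, 0.001, -1.0]]
wrist_force: [-0.6, -3.1, 7.3]
finger_gap: 0.0414
```

```bash
python3 - <<'E'
from h import *
s=arm.get_state();print(s['position'],s['joint_positions'][5],s['wrist_force'],s['finger_gap'])
for p in((.402,-.316),(.486,-.38),(.498,-.26)): plan(*p,.26,100)
E
```

```text
[ 0.48373496 -0.03770766  0.08319266] 1.2567206836701024 [-0.58436862 -3.07334387  7.3261817 ] 0.04138165381821719
tcp [ 0.4837 -0.0377  0.0832] t 3.57 j6 1.26 MOVE cm [-12.84  26.   -17.68] deg [ 0.05 -0.11 -0.01]
tcp [ 0.4837 -0.0377  0.0832] t 3.57 j6 1.26 MOVE cm [ -5.68  33.76 -17.66] deg [ 0.05 -0.11 -0.01]
tcp [ 0.4837 -0.0377  0.0832] t 3.57 j6 1.26 MOVE cm [ -2.42  22.15 -17.67] deg [ 0.05 -0.11 -0.01]
```

Emit:
drive_tool(
  steps=[
    [0,0,-0.5,0,0,0,0.3],
    [0,0,-1.5,0,0,0,0.3],
    [0,0,-3.5,0,0,0,0.3],
    [0,0,-6,0,0,0,0.3],
    [0,0,-9,0,0,0,0.3],
    [0,0,-12,0,0,0,0.3],
    [-0.5,1,-14.5,0,0,0,0.3],
    [-1.2,2.5,-16,0,0,0,0.3],
    [-2.5,5,-16.5,0,0,0,0.3],
    [-4,8,-16.5,0,0,0,0.3],
    [-5.5,11,-16.5,0,0,0,0.3],
    [-7,14,-16.5,0,0,0,0.3],
  ],
)

```text
time: 4.57
position: [0.4376, -0.1885, 0.2485]
tcp_rot: [[0.985, 0.174, 0.001], [0.174, -0.985, -0.001], [0.001, 0.001, -1.0]]
wrist_force: [1.0, 0.2, -1.9]
finger_gap: 0.041
```

Emit:
drive_tool(
  steps=[
    [-1.5,3,0,0,0,0,0.3],
    [-3,6,0,0,0,0,0.3],
    [-4.3,8.5,0,0,0,0,0.3],
    [-5.2,10.5,1,0,0,0,0.3],
    [-5.8,11.6,3,0,0,0,0.3],
    [-5.8,12,5.5,0,0,0,0.3],
    [-5.8,12,8,0,0,0,0.3],
    [-5.8,12,10.5,0,0,0,0.3],
    [-5.8,12,12.5,0,0,0,0.3],
    [-5.8,12,14,0,0,0,0.3],
    [-5.8,12,15,0,0,0,0.3],
    [-5.8,12,15.3,0,0,0,0.3],
  ],
)

```text
time: 5.57
position: [0.4015, -0.3152, 0.0935]
tcp_rot: [[0.985, 0.173, -0.001], [0.173, -0.985, 0.001], [-0.001, -0.001, -1.0]]
wrist_force: [-0.6, 0.2, -2.0]
finger_gap: 0.0409
```

Emit:
drive_tool(
  steps=[
    [0,0,0,0,0,0,0.3],
    [0,0,0.15,0,0,0,0.3],
    [0,0,0.3,0,0,0,0.3],
    [0,0,0.45,0,0,0,0.3],
    [0,0,0.6,0,0,0,0.3],
    [0,0,0.7,0,0,0,0.3],
    [0,0,0.8,0,0,0,0.3],
    [0,0,0.8,0,0,0,0.3],
    [0,0,0.8,0,0,0,0.3],
  ],
)

```text
time: 6.32
position: [0.4019, -0.3156, 0.0861]
tcp_rot: [[0.985, 0.173, -0.0], [0.173, -0.985, 0.0], [-0.0, -0.0, -1.0]]
wrist_force: [-0.3, 0.1, -2.3]
finger_gap: 0.0413
```

Emit:
drive_tool(
  steps=[
    [0,0,0.05,0,0,0,0.3],
    [0,0,0.1,0,0,0,0.3],
    [0,0,0.15,0,0,0,0.3],
    [0,0,0.2,0,0,0,0.3],
    [0,0,0.2,0,0,0,0.3],
    [0,0,0.2,0,0,0,0.3],
  ],
)

```text
time: 6.82
position: [0.4022, -0.3161, 0.085]
tcp_rot: [[0.985, 0.173, 0.001], [0.173, -0.985, -0.001], [0.001, 0.001, -1.0]]
wrist_force: [-3.2, 1.1, 18.4]
finger_gap: 0.0412
```

Emit:
drive_tool(
  steps=[
    [0,0,-0.05,0,0,0,0.3],
    [0,0,-0.05,0,0,0,0.47],
    [0,0,-0.05,0,0,0,0.5],
    [0,0,-0.05,0,0,0,0.55],
    [0,0,-0.05,0,0,0,0.65],
    [0,0,-0.05,0,0,0,0.75],
    [0,0,-0.05,0,0,0,0.8],
    [0,0,-1,0,0,0,0.8],
    [0,0,-3,0,0,0,0.8],
    [0,0,-6,0,0,0,0.8],
    [0,0,-9,0,0,0,0.8],
    [0,0,-12,0,0,0,0.8],
  ],
)

```text
time: 7.82
position: [0.4016, -0.3154, 0.206]
tcp_rot: [[0.985, 0.173, -0.0], [0.173, -0.985, 0.0], [-0.0, -0.0, -1.0]]
wrist_force: [0.3, -1.0, -0.8]
finger_gap: 0.0683
```

```bash
python3 - <<'E'
from h import *
plan(.579,-.0833,.20,100); plan(.579,-.0833,.078,100)
E
```

```text
tcp [ 0.4016 -0.3154  0.206 ] t 7.82 j6 0.67 MOVE cm [ 21.49 -19.79   0.6 ] deg [-0.02  0.01 -0.03]
tcp [ 0.4016 -0.3154  0.206 ] t 7.82 j6 0.67 MOVE cm [ 21.49 -19.78  12.8 ] deg [-0.02  0.01 -0.03]
```

Emit:
drive_tool(
  steps=[
    [1.5,-1.4,-0.5,0,0,0,0.8],
    [4,-3.7,-0.5,0,0,0,0.8],
    [6.7,-6.2,-0.5,0,0,0,0.8],
    [9.4,-8.7,-0.5,0,0,0,0.8],
    [12.1,-11.2,-0.5,0,0,0,0.8],
    [14.8,-13.7,-0.5,0,0,0,0.8],
    [17.5,-16.2,-0.5,0,0,0,0.8],
    [19.7,-18.2,-0.5,0,0,0,0.8],
    [21,-19.4,0,0,0,0,0.8],
    [21.5,-19.8,1.5,0,0,0,0.8],
    [21.5,-19.8,3.5,0,0,0,0.8],
    [21.5,-19.8,6,0,0,0,0.8],
  ],
)

```text
time: 8.82
position: [0.5806, -0.0828, 0.1451]
tcp_rot: [[0.985, 0.174, 0.003], [0.174, -0.985, -0.0], [0.003, 0.001, -1.0]]
wrist_force: [0.5, -1.6, 0.5]
finger_gap: 0.0684
```

Emit:
drive_tool(
  steps=[
    [0,0,2,0,0,0,0.8],
    [0,0,4,0,0,0,0.8],
    [0,0,5.5,0,0,0,0.8],
    [0,0,6.5,0,0,0,0.7],
    [0,0,6.8,0,0,0,0.6],
    [0,0,6.8,0,0,0,0.5],
    [0,0,6.8,0,0,0,0.47],
    [0,0,6.8,0,0,0,0.44],
    [0,0,6.8,0,0,0,0.41],
    [0,0,6.8,0,0,0,0.38],
    [0,0,6.8,0,0,0,0.3],
    [0,0,6.8,0,0,0,0.3],
  ],
)

```text
time: 9.82
position: [0.58, -0.0836, 0.077]
tcp_rot: [[0.985, 0.173, 0.001], [0.173, -0.985, -0.0], [0.001, 0.001, -1.0]]
wrist_force: [-1.1, -0.4, 8.1]
finger_gap: 0.0386
```

```bash
python3 - <<'E'
from h import *
s=arm.get_state();print(s['position'],s['wrist_force'],s['finger_gap'])
plan(.486,-.38,.24,100)
E
```

```text
[ 0.57997379 -0.08362883  0.07700541] [-1.08964105 -0.4165288   8.14062702] 0.03860413007097103
tcp [ 0.58   -0.0836  0.077 ] t 9.82 j6 1.2 MOVE cm [-14.36  27.57 -16.3 ] deg [ 0.03 -0.08 -0.03]
```

Emit:
drive_tool(
  steps=[
    [0,0,-0.5,0,0,0,0.3],
    [0,0,-1.5,0,0,0,0.3],
    [0,0,-3.5,0,0,0,0.3],
    [0,0,-6,0,0,0,0.3],
    [0,0,-9,0,0,0,0.3],
    [0,0,-12,0,0,0,0.3],
    [-0.5,1,-14.5,0,0,0,0.3],
    [-1.5,3,-16,0,0,0,0.3],
    [-3,6,-16.5,0,0,0,0.3],
    [-4.5,9,-16.5,0,0,0,0.3],
    [-6.2,12,-16.5,0,0,0,0.3],
    [-7.8,15,-16.5,0,0,0,0.3],
  ],
)

```text
time: 10.82
position: [0.5277, -0.2458, 0.2422]
tcp_rot: [[0.985, 0.174, 0.001], [0.174, -0.985, -0.0], [0.001, 0.0, -1.0]]
wrist_force: [0.6, -0.2, -2.3]
finger_gap: 0.0384
```

Emit:
drive_tool(
  steps=[
    [-1.5,3,0,0,0,0,0.3],
    [-3,6,0,0,0,0,0.3],
    [-4.5,8.8,0,0,0,0,0.3],
    [-5.8,11,0.5,0,0,0,0.3],
    [-6.4,12.2,2,0,0,0,0.3],
    [-6.6,12.6,4.5,0,0,0,0.3],
    [-6.6,12.6,7.5,0,0,0,0.3],
    [-6.6,12.6,10.5,0,0,0,0.3],
    [-6.6,12.6,13,0,0,0,0.3],
    [-6.6,12.6,14.8,0,0,0,0.3],
    [-6.6,12.6,15.7,0,0,0,0.3],
    [-6.6,12.6,15.9,0,0,0,0.3],
  ],
)

```text
time: 11.82
position: [0.4847, -0.3796, 0.081]
tcp_rot: [[0.985, 0.173, -0.002], [0.173, -0.985, 0.002], [-0.001, -0.002, -1.0]]
wrist_force: [-0.3, 0.2, -3.2]
finger_gap: 0.0387
```

Emit:
drive_tool(
  steps=[
    [0,0,0,0,0,0,0.3],
    [0,0,0.1,0,0,0,0.3],
    [0,0,0.2,0,0,0,0.3],
    [0,0,0.25,0,0,0,0.3],
    [0,0,0.3,0,0,0,0.3],
    [0,0,0.33,0,0,0,0.3],
    [0,0,0.36,0,0,0,0.3],
    [0,0,0.36,0,0,0,0.3],
    [0,0,0.36,0,0,0,0.3],
  ],
)

```text
time: 12.57
position: [0.4856, -0.3805, 0.079]
tcp_rot: [[0.985, 0.173, 0.001], [0.173, -0.985, -0.0], [0.0, 0.001, -1.0]]
wrist_force: [-2.2, 0.4, 6.1]
finger_gap: 0.0386
```

Contact at a gentle 9 N. Release.

Emit:
drive_tool(
  steps=[
    [0,0,0,0,0,0,0.42],
    [0,0,0,0,0,0,0.46],
    [0,0,0,0,0,0,0.5],
    [0,0,0,0,0,0,0.55],
    [0,0,0,0,0,0,0.65],
    [0,0,0,0,0,0,0.75],
    [0,0,0,0,0,0,0.8],
    [0,0,-1,0,0,0,0.8],
    [0,0,-3,0,0,0,0.8],
    [0,0,-6,0,0,0,0.8],
    [0,0,-9,0,0,0,0.8],
    [0,0,-12,0,0,0,0.8],
  ],
)

```text
time: 13.57
position: [0.4851, -0.38, 0.2004]
tcp_rot: [[0.985, 0.173, -0.0], [0.173, -0.985, 0.0], [-0.0, -0.0, -1.0]]
wrist_force: [0.6, -0.3, -0.0]
finger_gap: 0.0684
```

```bash
python3 - <<'E'
from h import *
plan(.5555,.0514,.20,110); plan(.5555,.0514,.068,110)
E
```

```text
tcp [ 0.4851 -0.38    0.2004] t 13.57 j6 0.68 MOVE cm [ 14.4  -41.27   0.05] deg [-1.000e-02  1.000e-02 -1.003e+01]
tcp [ 0.4851 -0.38    0.2004] t 13.57 j6 0.68 MOVE cm [ 14.4  -41.27  13.25] deg [-1.000e-02  1.000e-02 -1.003e+01]
```

Emit:
drive_tool(
  steps=[
    [0.6,-1.7,0,0,0,-0.3,0.8],
    [1.8,-5.2,0,0,0,-1.3,0.8],
    [3.1,-8.9,0,0,0,-2.3,0.8],
    [4.4,-12.6,0,0,0,-3.3,0.8],
    [5.7,-16.3,0,0,0,-4.3,0.8],
    [7,-20,0,0,0,-5.3,0.8],
    [8.3,-23.7,0,0,0,-6.3,0.8],
    [9.6,-27.4,0,0,0,-7.3,0.8],
    [10.9,-31.1,0,0,0,-8.3,0.8],
    [12.2,-34.8,0,0,0,-9.3,0.8],
    [13.3,-38.2,0,0,0,-10.3,0.8],
    [14.1,-40.4,0,0,0,-10.3,0.8],
  ],
)

```text
time: 14.57
position: [0.5543, 0.0453, 0.1994]
tcp_rot: [[0.937, 0.349, 0.001], [0.349, -0.937, 0.0], [0.001, -0.0, -1.0]]
wrist_force: [-0.0, -0.5, 0.5]
finger_gap: 0.0684
```

Emit:
drive_tool(
  steps=[
    [0.1,-0.4,0,0,0,0,0.8],
    [0.1,-0.4,0,0,0,0,0.8],
  ],
)

```text
time: 14.73
position: [0.5538, 0.0477, 0.1991]
tcp_rot: [[0.937, 0.349, 0.0], [0.349, -0.937, 0.0], [0.0, 0.0, -1.0]]
wrist_force: [0.2, -0.6, -0.0]
finger_gap: 0.0686
```

```bash
python3 - <<'E'
from h import *
plan(.5555,.0514,.20,110.3)
c=arm.get_calibration('wrist');im=snap('wrist','w2')
T=np.radians(20.3);ex=np.array([np.cos(T),np.sin(T)]);ey=np.array([-ex[1],ex[0]])
q=np.array([[*(np.array([.5555,.0514])+a*.028*ex+b*.02*ey),.11] for a,b in((1,1),(1,-1),(-1,-1),(-1,1))])
im=cv2.cvtColor(im,cv2.COLOR_RGB2BGR); p=proj('wrist',q,c);cv2.polylines(im,[p.round().astype(int)],True,(0,0,255),1)
print(p.round()); x,y=np.clip(p.mean(0).astype(int)-[100,80],0,400); cv2.imwrite('pics/w2c.png',cv2.resize(im[y:y+170,x:x+220],None,fx=3.5,fy=3.5))
E
```

```text
tcp [0.5538 0.0477 0.1991] t 14.73 j6 1.25 MOVE cm [ 0.28 -0.29 -0.09] deg [ 0.01 -0.03  0.11]
[[280. 206.]
 [339. 206.]
 [337. 282.]
 [282. 282.]]
```

View pics/w2c.png

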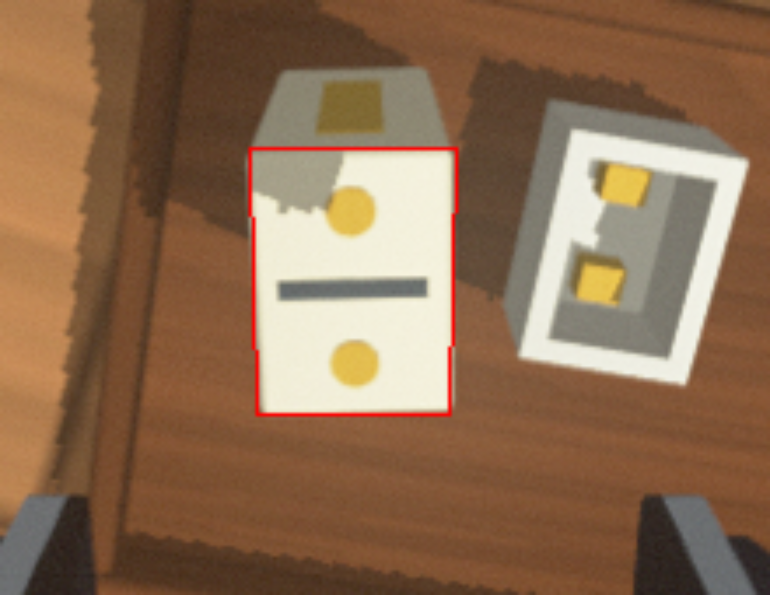

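The overlay fits the block top to within 1 px, and the block is turned about 0.8° further. Descend.

Emit:
drive_tool(
  steps=[
    [0.15,-0.15,0,0,0,-0.7,0.8],
    [0.3,-0.3,1,0,0,-0.7,0.8],
    [0.3,-0.3,3,0,0,-0.7,0.8],
    [0.3,-0.3,6,0,0,-0.7,0.8],
    [0.3,-0.3,8.5,0,0,-0.7,0.8],
    [0.3,-0.3,11,0,0,-0.7,0.8],
    [0.3,-0.3,12.5,0,0,-0.7,0.8],
    [0.3,-0.3,13.1,0,0,-0.7,0.8],
    [0.3,-0.3,13.1,0,0,-0.7,0.8],
  ],
)

```text
time: 15.53
position: [0.5545, 0.0492, 0.0658]
tcp_rot: [[0.934, 0.357, -0.003], [0.357, -0.934, -0.0], [-0.003, -0.001, -1.0]]
wrist_force: [-0.8, -0.3, -0.3]
finger_gap: 0.0683
```

Emit:
drive_tool(
  steps=[
    [0,0,0,0,0,0,0.6],
    [0,0,0,0,0,0,0.5],
    [0,0,0,0,0,0,0.47],
    [0,0,0,0,0,0,0.44],
    [0,0,0,0,0,0,0.41],
    [0,0,0,0,0,0,0.38],
    [0,0,0,0,0,0,0.3],
    [0,0,0,0,0,0,0.3],
    [0,0,0,0,0,0,0.3],
    [0,0,0,0,0,0,0.3],
  ],
)

```text
time: 16.37
position: [0.5563, 0.0501, 0.0686]
tcp_rot: [[0.934, 0.358, 0.002], [0.358, -0.934, -0.0], [0.002, 0.001, -1.0]]
wrist_force: [-2.0, -0.6, 8.8]
finger_gap: 0.0396
```

```bash
python3 - <<'E'
from h import *
s=arm.get_state();print(s['position'],s['wrist_force'],s['finger_gap'])
plan(.498,-.26,.24,111)
plan(.498,-.26,.24,100)
E
```

```text
[0.55633359 0.05012354 0.06861312] [-1.99467939 -0.58541694  8.78638782] 0.039634073396286565
tcp [0.5563 0.0501 0.0686] t 16.37 j6 1.24 MOVE cm [-16.52  26.88 -17.15] deg [ 0.04 -0.1  -0.01]
tcp [0.5563 0.0501 0.0686] t 16.37 j6 1.24 MOVE cm [-16.52  26.88 -17.15] deg [ 0.03 -0.11 10.99]
```

Emit:
drive_tool(
  steps=[
    [0,0,-0.5,0,0,0,0.3],
    [0,0,-1.5,0,0,0,0.3],
    [0,0,-3.5,0,0,0,0.3],
    [0,0,-6,0,0,0,0.3],
    [0,0,-9,0,0,0,0.3],
    [0,0,-12,0,0,0,0.3],
    [-0.6,1,-14.5,0,0,0,0.3],
    [-1.8,3,-16,0,0,0,0.3],
    [-3.6,6,-16.5,0,0,0,0.3],
    [-5.5,9,-16.5,0,0,0,0.3],
    [-7.3,12,-16.5,0,0,0,0.3],
    [-9.1,15,-16.5,0,0,0,0.3],
  ],
)

```text
time: 17.37
position: [0.5236, -0.1239, 0.2337]
tcp_rot: [[0.934, 0.358, 0.001], [0.358, -0.934, -0.0], [0.001, 0.001, -1.0]]
wrist_force: [0.1, -0.7, -3.7]
finger_gap: 0.04
```

Emit:
drive_tool(
  steps=[
    [-1.8,3,0,0,0,0,0.3],
    [-3.6,6,0,0,0,0,0.3],
    [-5.3,8.5,0,0,0,0,0.3],
    [-6.6,10.5,0.5,0,0,0,0.3],
    [-7.2,11.6,2,0,0,0,0.3],
    [-7.4,11.9,4.5,0,0,0,0.3],
    [-7.4,11.9,7.5,0,0,0,0.3],
    [-7.4,11.9,10.5,0,0,0,0.3],
    [-7.4,11.9,13,0,0,0,0.3],
    [-7.4,11.9,14.8,0,0,0,0.3],
    [-7.4,11.9,15.7,0,0,0,0.3],
    [-7.4,11.9,15.9,0,0,0,0.3],
  ],
)

```text
time: 18.37
position: [0.4971, -0.2598, 0.0727]
tcp_rot: [[0.934, 0.358, -0.002], [0.358, -0.934, 0.001], [-0.001, -0.002, -1.0]]
wrist_force: [-0.3, 0.6, -3.0]
finger_gap: 0.0398
```

Emit:
drive_tool(
  steps=[
    [0,0,0,0,0,0,0.3],
    [0,0,0.1,0,0,0,0.3],
    [0,0,0.2,0,0,0,0.3],
    [0,0,0.25,0,0,0,0.3],
    [0,0,0.3,0,0,0,0.3],
    [0,0,0.33,0,0,0,0.3],
    [0,0,0.36,0,0,0,0.3],
    [0,0,0.36,0,0,0,0.3],
    [0,0,0.36,0,0,0,0.3],
  ],
)

```text
time: 19.12
position: [0.498, -0.2603, 0.0706]
tcp_rot: [[0.934, 0.358, 0.001], [0.358, -0.934, -0.0], [0.0, 0.001, -1.0]]
wrist_force: [-2.0, 2.2, 8.9]
finger_gap: 0.0398
```

Emit:
drive_tool(
  steps=[
    [0,0,0,0,0,0,0.42],
    [0,0,0,0,0,0,0.46],
    [0,0,0,0,0,0,0.5],
    [0,0,0,0,0,0,0.55],
    [0,0,0,0,0,0,0.65],
    [0,0,0,0,0,0,0.75],
    [0,0,0,0,0,0,0.8],
    [0,0,-1,0,0,0,0.8],
    [0,0,-3,0,0,0,0.8],
    [0,0,-6,0,0,0,0.8],
    [0,0,-9,0,0,0,0.8],
    [0,0,-12,0,0,0,0.8],
  ],
)

```text
time: 20.12
position: [0.4975, -0.26, 0.1918]
tcp_rot: [[0.934, 0.358, -0.0], [0.358, -0.934, 0.0], [-0.0, -0.0, -1.0]]
wrist_force: [1.2, 0.5, 0.7]
finger_gap: 0.0684
```

```bash
python3 - <<'E'
from h import *
plan(.5663,-.0177,.19,99.9); plan(.5663,-.0177,.018,99.9); snap('top','top2')
E
```

```text
tcp [ 0.4975 -0.26    0.1918] t 20.12 j6 0.67 MOVE cm [ 15.1  -20.16   0.18] deg [-1.000e-02  1.000e-02  1.107e+01]
tcp [ 0.4975 -0.26    0.1918] t 20.12 j6 0.67 MOVE cm [ 15.1  -20.16  17.38] deg [-1.000e-02  1.000e-02  1.107e+01]
```

View pics/top2.png

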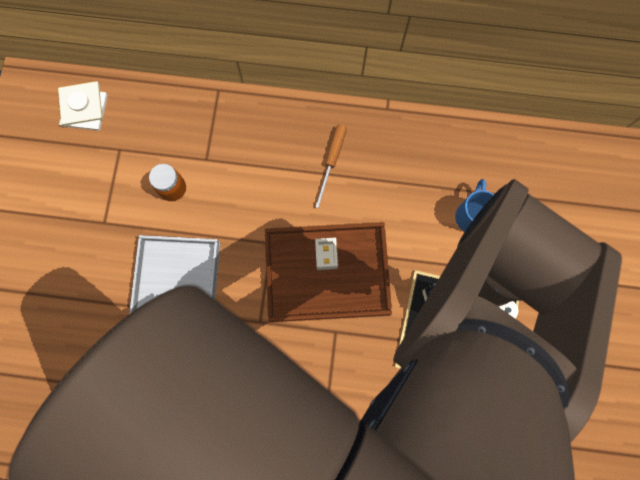

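The bay now holds only the wall box at (326,253), and the mug at (478,210), jar and screwdriver are undisturbed. Fetch the box.

Emit:
drive_tool(
  steps=[
    [0.8,-1,0,0,0,0.5,0.8],
    [2.4,-3.2,0,0,0,1.8,0.8],
    [4.4,-5.9,0,0,0,3.2,0.8],
    [6.4,-8.6,0,0,0,4.7,0.8],
    [8.4,-11.3,0,0,0,6.2,0.8],
    [10.4,-14,0,0,0,7.7,0.8],
    [12.4,-16.6,0,0,0,9.2,0.8],
    [14,-18.7,0,0,0,10.3,0.8],
    [14.8,-19.8,1,0,0,11,0.8],
    [15.1,-20.2,3,0,0,11,0.8],
    [15.1,-20.2,5,0,0,11,0.8],
    [15.1,-20.2,6,0,0,11,0.8],
  ],
)

```text
time: 21.17
position: [0.5657, -0.0168, 0.1285]
tcp_rot: [[0.985, 0.174, -0.002], [0.174, -0.985, 0.0], [-0.002, -0.0, -1.0]]
wrist_force: [-1.0, -0.6, -0.1]
finger_gap: 0.0682
```

```bash
python3 - <<'E'
from h import *
c=arm.get_calibration('wrist');im=snap('wrist','w3')
T=np.radians(9.9);ex=np.array([np.cos(T),np.sin(T)]);ey=np.array([-ex[1],ex[0]])
q=np.array([[*(np.array([.5663,-.0177])+a*.03*ex+b*.022*ey),.05] for a,b in((1,1),(1,-1),(-1,-1),(-1,1))])
im=cv2.cvtColor(im,cv2.COLOR_RGB2BGR); p=proj('wrist',q,c);cv2.polylines(im,[p.round().astype(int)],True,(0,0,255),1)
print(p.round()); cv2.imwrite('pics/w3c.png',im[100:460,120:520])
plan(.5663,-.0177,.018,99.9)
E
```

```text
[[281. 210.]
 [350. 210.]
 [346. 294.]
 [283. 294.]]
tcp [ 0.565  -0.0172  0.1274] t 21.22 j6 1.31 MOVE cm [ 0.16  0.08 10.94] deg [-0.05  0.19  0.1 ]
```

View pics/w3c.png

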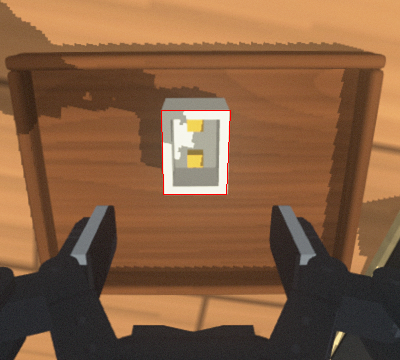

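Emit:
drive_tool(
  steps=[
    [0,0,0.5,0,0,0,0.8],
    [0.05,0,2,0,0,0,0.8],
    [0.1,0,4,0,0,0,0.8],
    [0.1,0,6,0,0,0,0.8],
    [0.1,0,8,0,0,0,0.8],
    [0.1,0,9.5,0,0,0,0.8],
    [0.1,0,10.4,0,0,0,0.8],
    [0.1,0,10.9,0,0,0,0.8],
    [0.1,0,11.2,0,0,0,0.8],
    [0.1,0,11.3,0,0,0,0.8],
    [0.1,0,11.3,0,0,0,0.7],
    [0.1,0,11.3,0,0,0,0.6],
  ],
)

```text
time: 22.22
position: [0.568, -0.0174, 0.0176]
tcp_rot: [[0.985, 0.173, 0.001], [0.173, -0.985, -0.0], [0.001, 0.0, -1.0]]
wrist_force: [0.6, 0.7, -0.7]
finger_gap: 0.0516
```

Emit:
drive_tool(
  steps=[
    [0,0,0,0,0,0,0.53],
    [0,0,0,0,0,0,0.5],
    [0,0,0,0,0,0,0.47],
    [0,0,0,0,0,0,0.44],
    [0,0,0,0,0,0,0.35],
    [0,0,0,0,0,0,0.35],
    [0,0,0,0,0,0,0.35],
    [0,0,0,0,0,0,0.35],
  ],
)

```text
time: 22.88
position: [0.568, -0.0174, 0.0177]
tcp_rot: [[0.985, 0.173, 0.001], [0.173, -0.985, -0.0], [0.001, 0.0, -1.0]]
wrist_force: [-1.7, -0.3, 7.8]
finger_gap: 0.0436
```

```bash
python3 - <<'E'
from h import *
s=arm.get_state();print(s['position'],s['wrist_force'],s['finger_gap'])
c=arm.get_calibration('top')
plan(.478,.293,.12,96.5)
E
```

```text
[ 0.56796036 -0.01736939  0.01768301] [-1.68748877 -0.34926612  7.81632169] 0.043583023743375776
tcp [ 0.568  -0.0174  0.0177] t 22.88 j6 1.31 MOVE cm [ -3.47 -32.12 -10.25] deg [ 0.02 -0.06  3.47]
```

Emit:
drive_tool(
  steps=[
    [0,0,-0.5,0,0,0,0.35],
    [0,0,-1.5,0,0,0,0.35],
    [0,0,-3.5,0,0,0,0.35],
    [0,0,-6,0,0,0,0.35],
    [-0.1,-1,-8.5,0,0,0,0.35],
    [-0.3,-3,-10,0,0,0.4,0.35],
    [-0.7,-6.2,-10,0,0,0.8,0.35],
    [-1,-9.5,-10,0,0,1.2,0.35],
    [-1.4,-12.8,-10,0,0,1.6,0.35],
    [-1.8,-16.1,-10,0,0,2,0.35],
    [-2.1,-19.4,-10,0,0,2.4,0.35],
    [-2.5,-22.7,-10,0,0,2.8,0.35],
  ],
)

```text
time: 23.88
position: [0.5031, 0.2034, 0.118]
tcp_rot: [[0.992, 0.124, 0.001], [0.124, -0.992, 0.0], [0.001, -0.0, -1.0]]
wrist_force: [0.5, 0.2, -0.9]
finger_gap: 0.0434
```

```bash
python3 - <<'E'
from h import *
plan(.478,.293,.12,96.5)
E
```

```text
tcp [0.5031 0.2034 0.118 ] t 23.88 j6 1.77 MOVE cm [-1.38 -9.2  -0.2 ] deg [-0.01 -0.06  0.64]
```

Emit:
drive_tool(
  steps=[
    [-0.3,-2.8,0,0,0,0.2,0.35],
    [-0.7,-5.4,0,0,0,0.5,0.35],
    [-1,-7.6,0.3,0,0,0.7,0.35],
    [-1.2,-8.9,1.5,0,0,0.7,0.35],
    [-1.3,-9.3,3.5,0,0,0.7,0.35],
    [-1.3,-9.3,5.5,0,0,0.7,0.35],
    [-1.3,-9.3,7.5,0,0,0.7,0.35],
    [-1.3,-9.3,8.8,0,0,0.7,0.35],
    [-1.3,-9.3,9.5,0,0,0.7,0.35],
    [-1.3,-9.3,9.9,0,0,0.7,0.35],
    [-1.3,-9.3,10,0,0,0.7,0.35],
    [-1.3,-9.3,10.05,0,0,0.7,0.35],
  ],
)

```text
time: 24.88
position: [0.4794, 0.2925, 0.0167]
tcp_rot: [[0.994, 0.113, 0.0], [0.113, -0.994, 0.0], [0.0, -0.0, -1.0]]
wrist_force: [-0.5, -0.4, -1.1]
finger_gap: 0.0432
```

Emit:
drive_tool(
  steps=[
    [0,0,0.05,0,0,0,0.35],
    [0,0,0.1,0,0,0,0.35],
    [0,0,0.15,0,0,0,0.35],
    [0,0,0.2,0,0,0,0.35],
    [0,0,0.25,0,0,0,0.35],
    [0,0,0.3,0,0,0,0.35],
    [0,0,0.33,0,0,0,0.35],
    [0,0,0.33,0,0,0,0.35],
    [0,0,0.33,0,0,0,0.35],
  ],
)

```text
time: 25.63
position: [0.4792, 0.2926, 0.0137]
tcp_rot: [[0.994, 0.113, 0.0], [0.113, -0.994, 0.0], [0.0, -0.0, -1.0]]
wrist_force: [-2.8, -1.4, 10.7]
finger_gap: 0.0432
```

Emit:
drive_tool(
  steps=[
    [0,0,0,0,0,0,0.48],
    [0,0,0,0,0,0,0.52],
    [0,0,0,0,0,0,0.56],
    [0,0,0,0,0,0,0.65],
    [0,0,0,0,0,0,0.75],
    [0,0,0,0,0,0,0.8],
    [0,0,-1,0,0,0,0.8],
    [0,0,-3,0,0,0,0.8],
    [0,0,-6,0,0,0,0.8],
    [0,0,-10,0,0,0,0.8],
    [0,0,-14,0,0,0,0.8],
    [0,0,-18,0,0,0,0.8],
  ],
)

```text
time: 26.63
position: [0.4785, 0.2922, 0.1956]
tcp_rot: [[0.994, 0.113, -0.0], [0.113, -0.994, -0.0], [-0.0, 0.0, -1.0]]
wrist_force: [0.9, 0.8, -0.3]
finger_gap: 0.0684
```

```bash
python3 - <<'E'
from h import *
snap('top','top3');im=snap('side','side3')
a=cv2.imread('pics/top3.png')[200:400,110:530];b=cv2.imread('pics/side3.png')[150:450,220:500]
cv2.imwrite('pics/m3.png',np.hstack([cv2.resize(a,(500,238*1)) if 0 else cv2.copyMakeBorder(a,0,100,0,0,cv2.BORDER_CONSTANT),b]))
plan(.498,-.26,.19,111)
E
```

```text
tcp [0.4819 0.2942 0.2001] t 26.73 j6 1.95 MOVE cm [-4.66 55.25  0.76] deg [ -0.15  -0.55 -14.53]
```

View pics/m3.png

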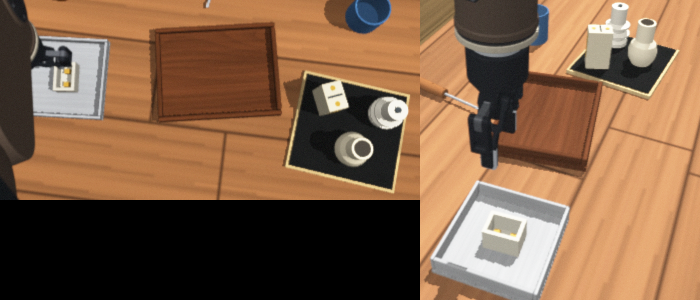

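Box flat in the tray at about (62,78) of the left crop, all three pieces upright on the board. Now return the fuse block first.

Emit:
drive_tool(
  steps=[
    [-0.1,1.5,0,0,0,-0.5,0.8],
    [-0.4,4.5,0,0,0,-1.5,0.8],
    [-0.7,8.3,0,0,0,-2.5,0.8],
    [-1,12.2,0,0,0,-3.5,0.8],
    [-1.4,16.2,0,0,0,-4.5,0.8],
    [-1.7,20.2,0,0,0,-5.5,0.8],
    [-2.1,24.2,0,0,0,-6.5,0.8],
    [-2.4,28.2,0,0,0,-7.5,0.8],
    [-2.7,32.2,0,0,0,-8.5,0.8],
    [-3.1,36.2,0,0,0,-9.5,0.8],
    [-3.4,40.2,0,0,0,-10.5,0.8],
    [-3.7,44.2,0,0,0,-11.5,0.8],
  ],
)

```text
time: 27.73
position: [0.4915, -0.1528, 0.1936]
tcp_rot: [[0.951, 0.309, 0.0], [0.309, -0.951, -0.0], [0.0, 0.0, -1.0]]
wrist_force: [2.0, -0.7, 0.0]
finger_gap: 0.0685
```

Emit:
drive_tool(
  steps=[
    [-0.8,3.4,0,0,0,-1,0.8],
    [-1.6,6.6,0,0,0,-2,0.8],
    [-2.3,9.2,0,0,0,-3,0.8],
    [-2.7,10.4,0,0,0,-3,0.8],
    [-2.8,10.8,0,0,0,-3,0.8],
    [-2.8,10.8,0,0,0,-3,0.8],
    [-2.8,10.8,0,0,0,-3,0.8],
    [-2.8,10.8,0,0,0,-3,0.8],
  ],
)

```text
time: 28.4
position: [0.4987, -0.2608, 0.1932]
tcp_rot: [[0.933, 0.359, -0.0], [0.359, -0.933, 0.0], [-0.0, -0.001, -1.0]]
wrist_force: [0.1, 0.4, 0.3]
finger_gap: 0.0684
```

```bash
python3 - <<'E'
from h import *
plan(.498,-.2603,.0706,111)
E
```

```text
tcp [ 0.4987 -0.2608  0.1932] t 28.4 j6 0.67 MOVE cm [-0.04 -0.06 12.26] deg [-0.03  0.01  0.02]
```

Emit:
drive_tool(
  steps=[
    [0,0,1,0,0,0,0.8],
    [-0.05,-0.05,3,0,0,0,0.8],
    [-0.05,-0.05,6,0,0,0,0.8],
    [-0.05,-0.05,8.5,0,0,0,0.8],
    [-0.05,-0.05,10.5,0,0,0,0.8],
    [-0.05,-0.05,11.7,0,0,0,0.8],
    [-0.05,-0.05,12.2,0,0,0,0.7],
    [-0.05,-0.05,12.25,0,0,0,0.6],
    [-0.05,-0.05,12.25,0,0,0,0.55],
    [-0.05,-0.05,12.25,0,0,0,0.5],
    [-0.05,-0.05,12.25,0,0,0,0.47],
    [-0.05,-0.05,12.25,0,0,0,0.44],
  ],
)

```text
time: 29.4
position: [0.4985, -0.2618, 0.0715]
tcp_rot: [[0.934, 0.358, 0.001], [0.358, -0.934, -0.0], [0.001, 0.001, -1.0]]
wrist_force: [-0.3, 4.1, 6.3]
finger_gap: 0.0397
```

Emit:
drive_tool(
  steps=[
    [0,0,0,0,0,0,0.41],
    [0,0,0,0,0,0,0.38],
    [0,0,0,0,0,0,0.3],
    [0,0,0,0,0,0,0.3],
    [0,0,0,0,0,0,0.3],
    [0,0,0,0,0,0,0.3],
  ],
)

```text
time: 29.9
position: [0.4985, -0.2619, 0.0715]
tcp_rot: [[0.934, 0.358, 0.001], [0.358, -0.934, -0.0], [0.001, 0.001, -1.0]]
wrist_force: [-0.6, 4.7, 8.3]
finger_gap: 0.0397
```

```bash
python3 - <<'E'
from h import *
plan(.5563,.0504,.0686,111)
E
```

```text
tcp [ 0.4985 -0.2619  0.0715] t 29.9 j6 0.67 MOVE cm [ 16.57 -27.09   0.28] deg [ 0.04 -0.05 -0.04]
```

Emit:
drive_tool(
  steps=[
    [0,0,-0.5,0,0,0,0.3],
    [0,0,-1.5,0,0,0,0.3],
    [0,0,-3.5,0,0,0,0.3],
    [0,0,-6,0,0,0,0.3],
    [0.6,-1,-8.5,0,0,0,0.3],
    [1.5,-2.5,-10,0,0,0,0.3],
    [3.2,-5.3,-10.5,0,0,0,0.3],
    [5,-8.2,-10.5,0,0,0,0.3],
    [6.8,-11.2,-10.5,0,0,0,0.3],
    [8.6,-14.2,-10.5,0,0,0,0.3],
    [10.4,-17.2,-10.5,0,0,0,0.3],
    [12.2,-20.2,-10.5,0,0,0,0.3],
  ],
)

```text
time: 30.9
position: [0.5399, -0.0281, 0.1767]
tcp_rot: [[0.934, 0.358, 0.001], [0.358, -0.934, -0.0], [0.001, 0.001, -1.0]]
wrist_force: [0.6, -0.3, -2.1]
finger_gap: 0.0395
```

Emit:
drive_tool(
  steps=[
    [1.7,-2.8,0,0,0,0,0.3],
    [3.2,-5.2,0.3,0,0,0,0.3],
    [4.1,-6.4,1,0,0,0,0.3],
    [4.3,-6.8,2.5,0,0,0,0.3],
    [4.3,-6.8,4.5,0,0,0,0.3],
    [4.3,-6.8,6.5,0,0,0,0.3],
    [4.3,-6.8,8,0,0,0,0.3],
    [4.3,-6.8,9,0,0,0,0.3],
    [4.3,-6.8,9.5,0,0,0,0.3],
    [4.3,-6.8,9.7,0,0,0,0.3],
    [4.3,-6.8,9.8,0,0,0,0.3],
    [4.3,-6.8,9.8,0,0,0,0.3],
  ],
)

```text
time: 31.9
position: [0.5561, 0.0492, 0.0783]
tcp_rot: [[0.934, 0.358, 0.001], [0.358, -0.934, 0.0], [0.001, 0.0, -1.0]]
wrist_force: [-0.6, 0.4, -3.8]
finger_gap: 0.0395
```

```bash
python3 - <<'E'
from h import *
plan(.5563,.0504,.0686,111)
E
```

```text
tcp [0.5561 0.0492 0.0783] t 31.9 j6 1.24 MOVE cm [ 0.06 -0.1   0.97] deg [ 0.02 -0.05 -0.04]
```

Emit:
drive_tool(
  steps=[
    [0.05,-0.1,0.15,0,0,0,0.3],
    [0.05,-0.1,0.35,0,0,0,0.3],
    [0.05,-0.1,0.5,0,0,0,0.3],
    [0.05,-0.1,0.62,0,0,0,0.3],
    [0.05,-0.1,0.7,0,0,0,0.3],
    [0.05,-0.1,0.77,0,0,0,0.3],
    [0.05,-0.1,0.82,0,0,0,0.3],
    [0.05,-0.1,0.86,0,0,0,0.3],
    [0.05,-0.1,0.89,0,0,0,0.3],
    [0.05,-0.1,0.92,0,0,0,0.3],
    [0.05,-0.1,0.92,0,0,0,0.3],
  ],
)

```text
time: 32.82
position: [0.5557, 0.0506, 0.0694]
tcp_rot: [[0.934, 0.358, 0.0], [0.358, -0.934, 0.0], [0.0, -0.0, -1.0]]
wrist_force: [-6.6, 3.1, 19.2]
finger_gap: 0.0398
```

Emit:
drive_tool(
  steps=[
    [0,0,-0.04,0,0,0,0.3],
    [0,0,-0.04,0,0,0,0.42],
    [0,0,-0.04,0,0,0,0.46],
    [0,0,-0.04,0,0,0,0.5],
    [0,0,-0.04,0,0,0,0.58],
    [0,0,-0.04,0,0,0,0.68],
    [0,0,-0.04,0,0,0,0.8],
    [0,0,-1,0,0,0,0.8],
    [0,0,-3,0,0,0,0.8],
    [0,0,-6,0,0,0,0.8],
    [0,0,-9,0,0,0,0.8],
    [0,0,-12,0,0,0,0.8],
  ],
)

```text
time: 33.82
position: [0.5554, 0.0503, 0.1903]
tcp_rot: [[0.934, 0.358, -0.0], [0.358, -0.934, -0.0], [-0.0, -0.0, -1.0]]
wrist_force: [1.0, -0.2, -0.4]
finger_gap: 0.0683
```

```bash
python3 - <<'E'
from h import *
plan(.4856,-.3803,.19,100)
E
```

```text
tcp [0.5554 0.0503 0.1903] t 33.82 j6 1.24 MOVE cm [-2.192e+01  3.772e+01  3.000e-02] deg [-0.    0.02 10.96]
```

Emit:
drive_tool(
  steps=[
    [-0.8,1.3,0,0,0,0.5,0.8],
    [-2.3,4,0,0,0,1.5,0.8],
    [-4.2,7.2,0,0,0,2.5,0.8],
    [-6.1,10.5,0,0,0,3.5,0.8],
    [-8.1,13.9,0,0,0,4.5,0.8],
    [-10.1,17.3,0,0,0,5.5,0.8],
    [-12.1,20.7,0,0,0,6.5,0.8],
    [-14,24.1,0,0,0,7.5,0.8],
    [-16,27.5,0,0,0,8.5,0.8],
    [-18,30.9,0,0,0,9.5,0.8],
    [-19.9,34.2,0,0,0,10.5,0.8],
    [-21.2,36.5,0,0,0,11,0.8],
  ],
)

```text
time: 34.82
position: [0.4874, -0.3696, 0.1892]
tcp_rot: [[0.985, 0.171, 0.001], [0.171, -0.985, -0.001], [0.0, 0.001, -1.0]]
wrist_force: [-0.0, -0.4, 0.3]
finger_gap: 0.068
```

Emit:
drive_tool(
  steps=[
    [-0.5,1.1,0,0,0,0,0.8],
    [-0.5,1.4,0,0,0,0,0.8],
    [-0.5,1.4,0,0,0,0,0.8],
    [-0.5,1.4,0,0,0,0,0.8],
    [-0.5,1.4,0,0,0,0,0.8],
  ],
)

```text
time: 35.23
position: [0.4861, -0.3796, 0.1886]
tcp_rot: [[0.985, 0.174, -0.0], [0.174, -0.985, 0.0], [-0.0, -0.0, -1.0]]
wrist_force: [-0.0, -0.5, 0.7]
finger_gap: 0.0681
```

```bash
python3 - <<'E'
from h import *
plan(.4856,-.3803,.079,100)
E
```

```text
tcp [ 0.4861 -0.3796  0.1886] t 35.23 j6 0.68 MOVE cm [-0.07  0.07 10.96] deg [-0.02  0.    0.04]
```

Emit:
drive_tool(
  steps=[
    [0,0,1,0,0,0,0.8],
    [-0.05,0.05,3,0,0,0,0.8],
    [-0.05,0.05,5.5,0,0,0,0.8],
    [-0.05,0.05,8,0,0,0,0.8],
    [-0.05,0.05,9.6,0,0,0,0.8],
    [-0.05,0.05,10.5,0,0,0,0.8],
    [-0.05,0.05,10.9,0,0,0,0.7],
    [-0.05,0.05,10.95,0,0,0,0.6],
    [-0.05,0.05,10.95,0,0,0,0.55],
    [-0.05,0.05,10.95,0,0,0,0.5],
    [-0.05,0.05,10.95,0,0,0,0.47],
    [-0.05,0.05,10.95,0,0,0,0.44],
  ],
)

```text
time: 36.23
position: [0.4859, -0.3818, 0.08]
tcp_rot: [[0.985, 0.173, 0.001], [0.173, -0.985, -0.001], [0.001, 0.001, -1.0]]
wrist_force: [-0.3, 1.9, 5.4]
finger_gap: 0.0386
```

Emit:
drive_tool(
  steps=[
    [0,0,0,0,0,0,0.41],
    [0,0,0,0,0,0,0.38],
    [0,0,0,0,0,0,0.3],
    [0,0,0,0,0,0,0.3],
    [0,0,0,0,0,0,0.3],
    [0,0,0,0,0,0,0.3],
  ],
)

```text
time: 36.73
position: [0.4859, -0.3818, 0.08]
tcp_rot: [[0.985, 0.173, 0.001], [0.173, -0.985, -0.001], [0.001, 0.001, -1.0]]
wrist_force: [-0.2, 1.8, 6.7]
finger_gap: 0.0387
```

```bash
python3 - <<'E'
from h import *
plan(.5797,-.0836,.077,100)
E
```

```text
tcp [ 0.4859 -0.3818  0.08  ] t 36.73 j6 0.68 MOVE cm [ 14.4  -27.75   0.29] deg [ 0.06 -0.06 -0.04]
```

Emit:
drive_tool(
  steps=[
    [0,0,-0.5,0,0,0,0.3],
    [0,0,-1.5,0,0,0,0.3],
    [0,0,-3.5,0,0,0,0.3],
    [0,0,-6,0,0,0,0.3],
    [0.5,-1,-8.5,0,0,0,0.3],
    [1.3,-2.5,-10,0,0,0,0.3],
    [2.8,-5.4,-10.5,0,0,0,0.3],
    [4.3,-8.4,-10.5,0,0,0,0.3],
    [5.9,-11.5,-10.5,0,0,0,0.3],
    [7.5,-14.6,-10.5,0,0,0,0.3],
    [9.1,-17.7,-10.5,0,0,0,0.3],
    [10.7,-20.8,-10.5,0,0,0,0.3],
  ],
)

```text
time: 37.73
position: [0.5551, -0.1566, 0.185]
tcp_rot: [[0.985, 0.173, 0.001], [0.173, -0.985, -0.0], [0.001, 0.0, -1.0]]
wrist_force: [1.5, -0.3, -2.9]
finger_gap: 0.0388
```

Emit:
drive_tool(
  steps=[
    [1.5,-2.8,0,0,0,0,0.3],
    [2.8,-5.2,0.3,0,0,0,0.3],
    [3.5,-6.5,1,0,0,0,0.3],
    [3.7,-6.9,2.5,0,0,0,0.3],
    [3.7,-6.9,4.5,0,0,0,0.3],
    [3.7,-6.9,6.5,0,0,0,0.3],
    [3.7,-6.9,8,0,0,0,0.3],
    [3.7,-6.9,9,0,0,0,0.3],
    [3.7,-6.9,9.5,0,0,0,0.3],
    [3.7,-6.9,9.7,0,0,0,0.3],
    [3.7,-6.9,9.8,0,0,0,0.3],
    [3.7,-6.9,9.8,0,0,0,0.3],
  ],
)

```text
time: 38.73
position: [0.5798, -0.084, 0.0866]
tcp_rot: [[0.985, 0.173, 0.001], [0.173, -0.985, -0.0], [0.001, 0.0, -1.0]]
wrist_force: [-0.1, -0.4, -2.8]
finger_gap: 0.0387
```

```bash
python3 - <<'E'
from h import *
plan(.5797,-.0836,.077,100)
E
```

```text
tcp [ 0.5798 -0.084   0.0866] t 38.73 j6 1.2 MOVE cm [-0.   -0.04  0.96] deg [ 0.02 -0.05 -0.04]
```

Emit:
drive_tool(
  steps=[
    [0,0,0.15,0,0,0,0.3],
    [0,0,0.35,0,0,0,0.3],
    [0,0,0.5,0,0,0,0.3],
    [0,0,0.62,0,0,0,0.3],
    [0,0,0.7,0,0,0,0.3],
    [0,0,0.76,0,0,0,0.3],
    [0,0,0.8,0,0,0,0.3],
    [0,0,0.83,0,0,0,0.3],
    [0,0,0.86,0,0,0,0.3],
    [0,0,0.88,0,0,0,0.3],
    [0,0,0.88,0,0,0,0.3],
  ],
)

```text
time: 39.65
position: [0.5795, -0.0837, 0.078]
tcp_rot: [[0.985, 0.173, 0.001], [0.173, -0.985, -0.0], [0.001, 0.0, -1.0]]
wrist_force: [-4.7, 2.3, 14.9]
finger_gap: 0.0384
```

Emit:
drive_tool(
  steps=[
    [0,0,-0.03,0,0,0,0.3],
    [0,0,-0.03,0,0,0,0.42],
    [0,0,-0.03,0,0,0,0.46],
    [0,0,-0.03,0,0,0,0.5],
    [0,0,-0.03,0,0,0,0.58],
    [0,0,-0.03,0,0,0,0.68],
    [0,0,-0.03,0,0,0,0.8],
    [0,0,-1,0,0,0,0.8],
    [0,0,-3,0,0,0,0.8],
    [0,0,-6,0,0,0,0.8],
    [0,0,-9,0,0,0,0.8],
    [0,0,-12,0,0,0,0.8],
  ],
)

```text
time: 40.65
position: [0.579, -0.0837, 0.199]
tcp_rot: [[0.985, 0.173, -0.0], [0.173, -0.985, 0.0], [-0.0, -0.0, -1.0]]
wrist_force: [0.3, 0.1, 0.1]
finger_gap: 0.0681
```

```bash
python3 - <<'E'
from h import *
plan(.402,-.316,.19,100)
E
```

```text
tcp [ 0.579  -0.0837  0.199 ] t 40.65 j6 1.2 MOVE cm [-21.45  19.81   0.9 ] deg [-0.    0.01 -0.03]
```

Emit:
drive_tool(
  steps=[
    [-1.1,1,0,0,0,0,0.8],
    [-3.3,3,0,0,0,0,0.8],
    [-6,5.5,0,0,0,0,0.8],
    [-8.7,8,0,0,0,0,0.8],
    [-11.4,10.5,0,0,0,0,0.8],
    [-14.1,13,0,0,0,0,0.8],
    [-16.8,15.5,0,0,0,0,0.8],
    [-19,17.6,0,0,0,0,0.8],
    [-20.7,19.1,0,0,0,0,0.8],
    [-21.4,19.8,0,0,0,0,0.8],
    [-21.4,19.8,0,0,0,0,0.8],
    [-21.4,19.8,0,0,0,0,0.8],
  ],
)

```text
time: 41.65
position: [0.4029, -0.3159, 0.1974]
tcp_rot: [[0.985, 0.172, 0.0], [0.172, -0.985, 0.0], [0.0, 0.0, -1.0]]
wrist_force: [0.5, -0.8, -0.3]
finger_gap: 0.0685
```

Emit:
drive_tool(
  steps=[
    [0,0,1,0,0,0,0.8],
    [0,0,3,0,0,0,0.8],
    [0,0,5.5,0,0,0,0.8],
    [0,0,8,0,0,0,0.8],
    [0,0,9.6,0,0,0,0.8],
    [0,0,10.7,0,0,0,0.8],
    [0,0,11.2,0,0,0,0.8],
    [0,0,11.3,0,0,0,0.7],
    [0,0,11.3,0,0,0,0.6],
  ],
)

```text
time: 42.4
position: [0.4032, -0.3152, 0.0839]
tcp_rot: [[0.985, 0.174, -0.0], [0.174, -0.985, 0.0], [-0.0, -0.0, -1.0]]
wrist_force: [-0.7, -0.3, -0.1]
finger_gap: 0.0517
```

Emit:
drive_tool(
  steps=[
    [0,0,0,0,0,0,0.52],
    [0,0,0,0,0,0,0.5],
    [0,0,0,0,0,0,0.48],
    [0,0,0,0,0,0,0.45],
    [0,0,0,0,0,0,0.42],
    [0,0,0,0,0,0,0.4],
    [0,0,0,0,0,0,0.3],
    [0,0,0,0,0,0,0.3],
    [0,0,0,0,0,0,0.3],
  ],
)

```text
time: 43.15
position: [0.4033, -0.3163, 0.085]
tcp_rot: [[0.985, 0.173, 0.001], [0.173, -0.985, -0.001], [0.001, 0.001, -1.0]]
wrist_force: [0.8, 0.9, 8.4]
finger_gap: 0.041
```

```bash
python3 - <<'E'
from h import *
s=arm.get_state();print(s['wrist_force'],s['finger_gap'])
plan(.4835,-.0377,.083,100)
E
```

```text
[0.83257352 0.86050939 8.43609953] 0.041024920941588335
tcp [ 0.4033 -0.3163  0.085 ] t 43.15 j6 0.67 MOVE cm [ 12.71 -26.05   0.18] deg [ 0.07 -0.07 -0.05]
```

Emit:
drive_tool(
  steps=[
    [0,0,-0.5,0,0,0,0.3],
    [0,0,-1.5,0,0,0,0.3],
    [0,0,-3.5,0,0,0,0.3],
    [0,0,-6,0,0,0,0.3],
    [0.5,-1,-8.5,0,0,0,0.3],
    [1.2,-2.5,-10,0,0,0,0.3],
    [2.6,-5.4,-10.5,0,0,0,0.3],
    [4.1,-8.4,-10.5,0,0,0,0.3],
    [5.6,-11.4,-10.5,0,0,0,0.3],
    [7.1,-14.4,-10.5,0,0,0,0.3],
    [8.6,-17.4,-10.5,0,0,0,0.3],
    [9.9,-20.2,-10.5,0,0,0,0.3],
  ],
)

```text
time: 44.15
position: [0.4656, -0.0981, 0.1901]
tcp_rot: [[0.985, 0.173, 0.001], [0.173, -0.985, -0.0], [0.001, 0.0, -1.0]]
wrist_force: [0.9, -1.0, -2.0]
finger_gap: 0.0411
```

Emit:
drive_tool(
  steps=[
    [1.2,-2.5,0,0,0,0,0.3],
    [2.2,-4.5,0.3,0,0,0,0.3],
    [2.7,-5.5,1,0,0,0,0.3],
    [2.8,-5.9,2.5,0,0,0,0.3],
    [2.8,-5.9,4.5,0,0,0,0.3],
    [2.8,-5.9,6.5,0,0,0,0.3],
    [2.8,-5.9,8,0,0,0,0.3],
    [2.8,-5.9,9,0,0,0,0.3],
    [2.8,-5.9,9.5,0,0,0,0.3],
    [2.8,-5.9,9.7,0,0,0,0.3],
    [2.8,-5.9,9.8,0,0,0,0.3],
    [2.8,-5.9,9.8,0,0,0,0.3],
  ],
)

```text
time: 45.15
position: [0.4831, -0.037, 0.0916]
tcp_rot: [[0.985, 0.173, 0.001], [0.173, -0.985, -0.0], [0.001, 0.0, -1.0]]
wrist_force: [0.2, -0.0, -1.7]
finger_gap: 0.0412
```

```bash
python3 - <<'E'
from h import *
plan(.4845,-.0376,.083,100)
E
```

```text
tcp [ 0.4831 -0.037   0.0916] t 45.15 j6 1.26 MOVE cm [0.13 0.08 0.86] deg [ 0.01 -0.04 -0.04]
```

Emit:
drive_tool(
  steps=[
    [0.1,0.05,0.15,0,0,0,0.3],
    [0.1,0.05,0.35,0,0,0,0.3],
    [0.1,0.05,0.5,0,0,0,0.3],
    [0.1,0.05,0.62,0,0,0,0.3],
    [0.1,0.05,0.7,0,0,0,0.3],
    [0.1,0.05,0.76,0,0,0,0.3],
    [0.1,0.05,0.8,0,0,0,0.3],
    [0.1,0.05,0.83,0,0,0,0.3],
    [0.1,0.05,0.86,0,0,0,0.3],
    [0.1,0.05,0.88,0,0,0,0.3],
    [0.1,0.05,0.88,0,0,0,0.3],
  ],
)

```text
time: 46.07
position: [0.484, -0.0371, 0.0829]
tcp_rot: [[0.985, 0.173, 0.001], [0.173, -0.985, -0.0], [0.001, 0.0, -1.0]]
wrist_force: [-4.0, -0.8, 15.3]
finger_gap: 0.0411
```

Emit:
drive_tool(
  steps=[
    [0,0,-0.03,0,0,0,0.3],
    [0,0,-0.03,0,0,0,0.44],
    [0,0,-0.03,0,0,0,0.48],
    [0,0,-0.03,0,0,0,0.52],
    [0,0,-0.03,0,0,0,0.6],
    [0,0,-0.03,0,0,0,0.7],
    [0,0,-0.03,0,0,0,0.8],
    [0,0,-1,0,0,0,0.8],
    [0,0,-3,0,0,0,0.8],
    [0,0,-6,0,0,0,0.8],
    [0,0,-10,0,0,0,0.8],
    [0,0,-14,0,0,0,0.8],
  ],
)

```text
time: 47.07
position: [0.4829, -0.037, 0.2241]
tcp_rot: [[0.985, 0.173, -0.002], [0.173, -0.985, 0.0], [-0.001, -0.0, -1.0]]
wrist_force: [1.9, -0.8, -0.7]
finger_gap: 0.0682
```

Emit:
drive_tool(
  steps=[
    [-1,2,-1,0,0,0,0.8],
    [-2,5,-2,0,0,0,0.8],
    [-3,8.5,-2,0,0,0,0.8],
    [-4,12,-2,0,0,0,0.8],
    [-5.5,16,-2,0,0,0,0.8],
    [-7,20,-2,0,0,0,0.8],
    [-8.5,24,-2,0,0,0,0.8],
    [-10,28,-2,0,0,0,0.8],
    [-12,32,-2,0,0,0,0.8],
    [-14,36,-2,0,0,0,0.8],
    [-16,40,-2,0,0,0,0.8],
    [-18,43,-2,0,0,0,0.8],
  ],
)

```text
time: 48.07
position: [0.383, -0.4867, 0.2431]
tcp_rot: [[0.985, 0.173, 0.0], [0.173, -0.985, -0.0], [0.0, 0.0, -1.0]]
wrist_force: [0.9, 0.2, 1.0]
finger_gap: 0.0684
```

Emit:
drive_tool(
  steps=[
    [-2,3,0,0,0,0,0.8],
    [-4,6.5,0,0,0,0,0.8],
    [-6,10,0,0,0,0,0.8],
    [-7,12,0,0,0,0,0.8],
    [-7,13,0,0,0,0,0.8],
    [-7,13,0,0,0,0,0.8],
    [-7,13,0,0,0,0,0.8],
  ],
)

```text
time: 48.65
position: [0.3371, -0.6247, 0.2424]
tcp_rot: [[0.985, 0.172, -0.0], [0.172, -0.985, 0.001], [-0.0, -0.001, -1.0]]
wrist_force: [-0.5, 1.0, -0.2]
finger_gap: 0.0679
```

```bash
python3 - <<'E'
from h import *
snap('top','top9');im=snap('side','side9')
a=cv2.imread('pics/top9.png');o=cv2.imread('pics/top0.png')
f=lambda i:cv2.resize(i[215:330,255:400],None,fx=5.4,fy=5.2,interpolation=cv2.INTER_CUBIC)
cv2.imwrite('pics/c9.png',f(a));cv2.imwrite('pics/full9.png',np.hstack([a[100:400,100:540],cv2.imread('pics/side9.png')[150:450,150:500]]))
g=[cv2.cvtColor(i,cv2.COLOR_BGR2GRAY) for i in(o,a)]
for n,(x,y,w,h) in dict(fuse=(277,231,30,40),ins=(342,232,36,36),shade=(313,272,38,38),baycorner=(376,300,20,20)).items():
    t=cv2.resize(g[0][y:y+h,x:x+w],None,fx=8,fy=8,interpolation=cv2.INTER_CUBIC);s=cv2.resize(g[1][y-8:y+h+8,x-8:x+w+8],None,fx=8,fy=8,interpolation=cv2.INTER_CUBIC)
    _,v,_,l=cv2.minMaxLoc(cv2.matchTemplate(s,t,cv2.TM_CCOEFF_NORMED));print(n,'shift px',l[0]/8-8,l[1]/8-8,round(v,3))
s=arm.get_state();print(s['position'],s['time'])
E
```

```text
fuse shift px -0.125 0.375 0.996
ins shift px -0.875 0.375 0.996
shade shift px -0.625 0.375 0.996
baycorner shift px -0.25 -0.625 0.86
[ 0.33758533 -0.6237282   0.24260083] 48.75
```

View pics/full9.png

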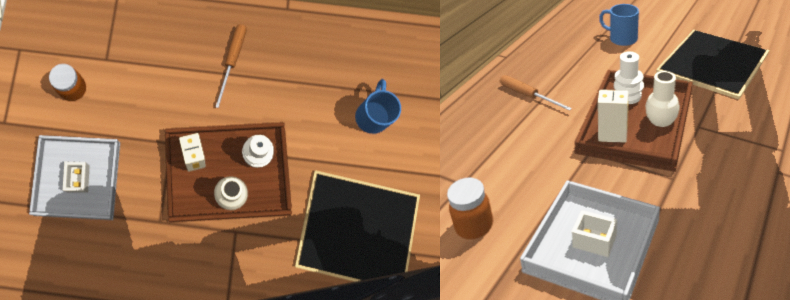

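View pics/c9.png

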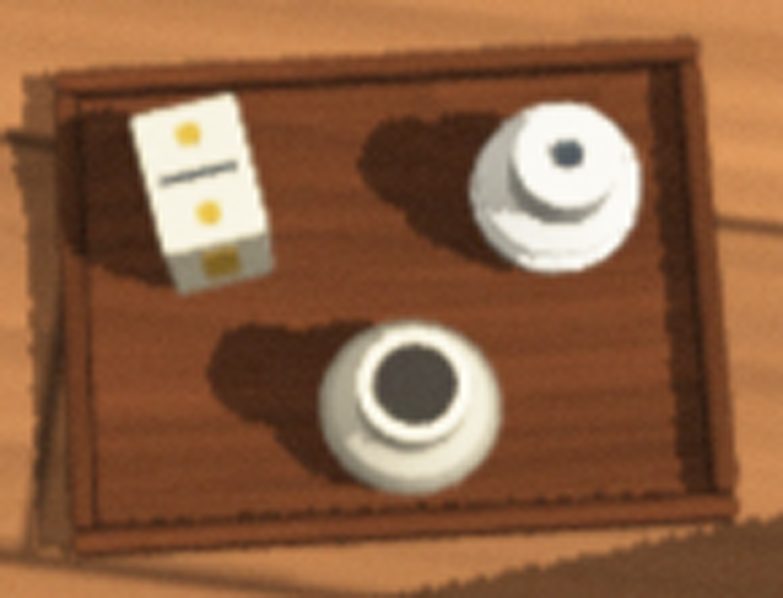

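All three pieces stand within 1 px (about 2 mm) of their starting spots, and the box is flat and open side up in the tray. Hand in.

```bash
python3 -c "
from bench import arm
print(arm.finish_job())"
```

```text
the job is handed in; nothing more can be done
None
```

The job is done and handed in at 48.8 s of the 144 s allowed. I moved the shade, insulator and fuse block onto the rubber-topped board. Then I set the wall box flat and open side up in the steel tray, and put each piece back upright on its own spot in the bay.

**Position:** the last pictures put the pieces within about 1 px of where they started, which is roughly 2 mm. The insulator is furthest off, at about 0.9 px. The image check on a fixed bay corner read up to 0.6 px with a weak match (0.86), so that is about its accuracy.

**Handling:** nothing was dropped or toppled, and the wrist force at the end of each set-down read at most about 20 N. The shade's first set-down (18 N) and the fuse block's return (19 N) were the firmest.

**Surroundings:** the jar, mug and screwdriver look unmoved, and the arm finished clear of everything. No check failed.

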